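Seat a card carrier on its locating pins and turn the clamp over it

ROBOT

A 6-joint arm with a two-finger parallel gripper is mounted at the origin on the work surface. World frame = base frame: x ahead of the robot, y to its left, z up, the work surface at z = 0. Lengths are in m, angles in degrees, forces in N, time in s.
With the tool pointing down it reaches from about 0.3 to 0.75 m from the base axis. Payload 8.5 kg.
Tool frame: the origin (TCP) lies on the centre line of the jaws, within the pads' length; the fingertips stand 19 mm ahead of it and the grasp point (between the pads) is the TCP; z points along the fingers, x is the direction in which the jaws open and shut, and the axes are right-handed (so a half turn about z gives the same grasp; the last joint's range is limited). The gripper opens to 85 mm and grips with 20 to 120 N. Pads are 22 mm wide; open, the fingers measure 114 mm over their backs; the gripper's body (76 mm by 85 mm) begins 54 mm behind the grasp point. The pads swing forward as they close: fully open they stand 13 mm farther back than shut.
Start: joints at [-86.82, 21.807, 74.336, -0, 83.858, -12.336], TCP at [0.147, -0.53, 0.25] pointing down, gripper open.
Joint ranges: [-178.18, 178.18], [-50.72, 133.34], [12.68, 142.11], [-81.47, 261.47], [9.98, 163.14], [-165.26, 165.26]. Speed limits (degrees/s): [136.94, 136.94, 180, 180, 180, 180].

INTERFACE

Orientations are given as a 3x3 rotation matrix whose columns are the frame's x, y, z axes.
In Python, from rig import env, cams, order gives the robot as it stands.
- The arm moves only by the tool step_arm, never from a script. Its argument "steps" is a list of rows, each an object with "xyz": the shift along the tool's x, y, z normalised to -1 to 1, where 1 is 0.04 m, a list of three; "turn": the turn, a rotation vector about the tool's x, y, z normalised to -1 to 1, where 1 is 0.08 rad, a list of three; "gripper": the gripper command: -1 is shut, 1 is fully open, values between are in proportion. A call has 1 to 20 rows; each row shifts and turns the commanded pose from where the row before left it, along the tool's axes as they then stand; what a row does not reach is not made up. A row lasts 1/12 s, in which the tool goes at most 41.7 mm and 7.16 degrees, less where a joint would pass 70% of its speed; a pose out of reach is approached as far as the arm can. A call with a number of a shift or a turn outside -1 to 1 is refused whole. A call with a gripper value outside its range is refused whole. The fingers move at their own pace and stop on an object; "squeeze" is the grip in N (left out, the last holds). Time passes only in rows, so rows that do not move let the fingers close. It gives the time, the measured TCP pose, the force and the opening at its end, in the units of the state.
- env.observe(): the state, without advancing time (a new reading comes with each control period).
- cams.get_image(name): name is "side" or "top" or "wrist"; returns (picture, depth): 420x560x3 uint8, red, green, blue; 420x560 float32, m along the optical axis (not along the pixel's ray), 0 where there is no reading.
- cams.camera_info(name): a dict with "fx", "fy", "cx", "cy" (pixels), "extrinsics" (4x4, takes a point from camera to world coordinates). Camera axes: x right, y down, z forward; pixel columns grow to the right and rows downward; lengths in m; the calibration is good to about 2 mm. A picture is of the moment at which its call begins: read the wrist's pose just before it. camera_info takes no time and is no camera call; for the wrist camera it gives the pose at the moment of the call.
- order.close_job(): hands the job in, once; it reports no verdict.
The state is a dict: "time_s": time; "q": joint angles; "qvel": joint speeds; "joint_efforts": joint torques, N m; "position": TCP position; "tool_rot": TCP orientation; "ft_force": force on the tool from outside, world axes, zero at the start; "wrist_torque": the same for the moment, N m; "grip_width": finger opening in m.
Only numpy, scipy, OpenCV 4.12 (cv2) and the standard library are available. Lean on these libraries where they do the work, as an engineer would, in place of code of your own. Each camera call takes 0.05 s, during which the arm holds its last target. There are 200 camera calls.

TASK

The aluminium carrier plate with the adapter card has been put down short of its two locating pins and lies crooked on top of them. With the fingertips, nudge it across the fixture until both holes drop over the pins and it lies flat, then push the turn clamp round, fully over the far edge of the plate. Do not lift the plate, and leave everything else where it is.

Things in the scene. Friction and masses are not known exactly. Their poses are not given: they have to be found in the camera images.
- fixture: Fixed black slab 230 x 270 mm (x, y), 30 mm high; its flat top is the bed. Origin: slab's centre at table height; x axis points away from the robot (within 0.25 rad), y to the robot's left. Two steel pins stand on the bed at x = -40, y = +65 and -65 mm. A white line painted on the bed, 2.5 mm outside the seated plate's edges, is centred on the origin.
- carrier: Loose aluminium plate 130 x 180 x 8 mm (x, y, z), 0.5 to 0.75 kg, two 12 mm through holes in its near margin at x = -40, y = +65 and -65 mm. Origin: centre of the underside. On top a green card (x -27 to 37, y -76 to 76 mm, top 14 mm above the underside), heat sink to 32 mm. Seated, it lies flat on the bed, origin above the fixture's, axes along the fixture's, pin noses 2 mm above its top.
- hole_left (a point): Centre of the plate's left (+y) hole, at the underside. At the start the plate is 15 to 25 mm nearer the robot than its seat, up to 14 mm to either side, turned up to 0.1 rad; its underside rests on the pin noses (hidden beneath it) and its far edge on the bed, so its near edge stands up 13 to 18 mm and it tilts by about 0.11 rad. Pushing it takes 2 to 5 N.
- hole_right (a point): Centre of the plate's right (-y) hole, at the underside. Both holes are less than 2.5 mm above the bed when seated, about 12 mm above it before that.
- pin_left (a point): Foot of the left (+y) locating pin, on its axis, at bed height; the left hole goes over it. Pins are upright, 10 mm thick and 10 mm high, the top 6 mm tapering to a 4 mm nose that guides the hole.
- pin_right (a point): Foot of the right (-y) locating pin, alike, on its axis, at bed height; the right hole goes over it.
- clamp (a joint): Angle of the turn clamp, rad, 0 to 0.3 at the start. At 0 its arm points along the fixture's +y, clear of the plate; growing, it turns counter-clockwise seen from above to a stop at 1.57, where the arm points along the fixture's -x, 2 mm above the far margin of the seated plate. It stays where it is left; turning takes about 1.2 N at the knob.
- clamp_pivot (a point): On the clamp's upright axis, at bed height, at x = 97, y = 0 mm on the fixture. The steel arm is 14 mm wide, lies 10 to 18 mm above the bed and reaches 52 mm from the axis; the cap over the post is 20 mm above the bed.
- clamp_knob (a point): Centre of the clamp's upright round black knob, 45 mm from the pivot axis near the arm's end; it is 14 mm across and stands from 18 to 36 mm above the bed (this point is 27 mm above it).
- screw_dish: Bystander: small round steel dish, 36 mm across, 14 mm high, with screws in it, on the bed at its far right corner. Origin at the centre of its underside.
- spare_heatsink: Bystander: loose finned aluminium heat sink, 32 x 32 x 20 mm, on the bed at its far left corner. Origin at the centre of its underside.
- screwdriver: Bystander: screwdriver 190 mm long lying to the left of the fixture.
- scanner: Bystander: black handheld barcode scanner, about 110 x 170 mm and 46 mm high, lying on its side to the right of the fixture.
- tape_roll: Bystander: amber roll of tape, 90 mm across, 19 mm high, lying beyond the fixture.
- mouse: Bystander: black computer mouse, 108 x 60 x 34 mm, beyond the screwdriver, to the left.
- cleaner_bottle: Bystander: white bottle, 60 mm across, 150 mm high, standing beyond the fixture, to the right.
Things that resemble listed ones, but are neither listed nor needed, are in the scene too. What is meant by the carrier is not orange, purple or red, and is the larger of those in its own colour.

How it is judged (in metres and radians):
On the way, in this order (a step that is already met when the one before it is completed fails the run):
1. the plate lies flat with both holes over the pins, the clamp still open (horizontal distance between hole_left and pin_left below 0.003 m and horizontal distance between hole_right and pin_right below 0.003 m and z of each of hole_left, hole_right in the frame of fixture below 0.0325 m and angle between carrier's own z axis and vertical below 0.025 rad and value of joint clamp below 0.6 rad), for 0.2 s.
2. the clamp is turned fully over the seated plate (horizontal distance between hole_left and pin_left below 0.003 m and horizontal distance between hole_right and pin_right below 0.003 m and z of each of hole_left, hole_right in the frame of fixture below 0.0325 m and angle between carrier's own z axis and vertical below 0.025 rad and value of joint clamp above 1.4 rad), for 0.2 s.
At the end, for the whole second after the job is handed in: Both holes are over their pins (centres within 3 mm, hole rims less than 2.5 mm above the bed), the plate flat to 0.025 rad and at rest, the clamp turned past 1.4 rad of its 1.57, every bystander within 30 mm of its start (all of step 2 and linear speed of carrier below 0.01 m/s and distance of each of screw_dish, spare_heatsink, screwdriver, scanner, tape_roll, mouse, cleaner_bottle from where it was at the start of the episode below 0.03 m); the robot touches nothing.
It fails at once if the plate is lifted or carried (its middle 20 mm above the bed) or tipped up (z of carrier in the frame of fixture above 0.05 m or angle between carrier's own z axis and vertical above 0.3 rad).
It fails at once if a bystander is moved more than 30 mm or the bottle is tipped (distance of any of screw_dish, spare_heatsink, screwdriver, scanner, tape_roll, mouse, cleaner_bottle from where it was at the start of the episode above 0.03 m or angle between cleaner_bottle's own z axis and vertical above 0.5 rad).
It also fails if it takes over 72 s, if anything falls off the work surface, if the arm or the gripper's body presses on something with over 40 N, if the wrist force passes 120 N, or if a joint passes its speed limit or range.

## Working session

There is one attempt and no reset: what is moved stays moved. The work goes in short steps, Python scripts to look and compute and a tool call to move; the robot and the scene stay as the last step left them, time stands still between calls to the robot, and variables do not carry over. Pictures are saved under pics/ and viewed, about 8 in all and at most 12, crops included, and the job is handed in when it is done.

Besides the shell and the picture viewer there is one more tool, called after "Call:" as name(argument=value, ...) on one line, values as JSON. step_arm: Moves the arm, as the interface text tells. Scaled input: -1 to 1 covers 0.04 m each way for a shift and 0.08 rad each way for a turn. Its arguments: {"type":"object","properties":{"steps":{"type":"array"},"squeeze":{"type":"number"}},"required":["steps"]}

```bash
mkdir -p pics; ls
python3 - <<'E'
from rig import env,cams,order
import cv2,numpy as np
s=env.observe();print(s['time_s'],s['position'],s['tool_rot'],s['grip_width'])
for n in('top','side'):
    im,d=cams.get_image(n);cv2.imwrite(f'pics/{n}0.png',im[:,:,::-1]);np.save(f'pics/{n}0.npy',d)
    print(n,cams.camera_info(n))
E
```

```text
pics
0.0 [ 0.14708325 -0.52969843  0.24971152] [[ 2.67458658e-01 -9.63569332e-01 -9.24990863e-05]
 [-9.63568266e-01 -2.67458503e-01  1.46487198e-03]
 [-1.43624538e-03 -3.02663511e-04 -9.99998923e-01]] 0.08537012817891185
top {'fx': 482.2006646945174, 'fy': 482.2006646945174, 'cx': 276.4513743913951, 'cy': 211.59151736434922, 'extrinsics': array([[ 0.01603743, -0.99281108,  0.11861264,  0.4130664 ],
       [-0.9996981 , -0.0137129 ,  0.02038793,  0.07002844],
       [-0.01861484, -0.1189038 , -0.99273127,  1.16191448],
       [ 0.        ,  0.        ,  0.        ,  1.        ]])}
side {'fx': 522.2401417466085, 'fy': 522.2401417466085, 'cx': 277.09025815409063, 'cy': 218.82883224169737, 'extrinsics': array([[-0.98901115, -0.07261667,  0.12877794,  0.38742134],
       [-0.14619048,  0.61015291, -0.77867951,  0.98943378],
       [-0.02202912, -0.78894883, -0.6140639 ,  0.77599346],
       [ 0.        ,  0.        ,  0.        ,  1.        ]])}
```

View pics/top0.png

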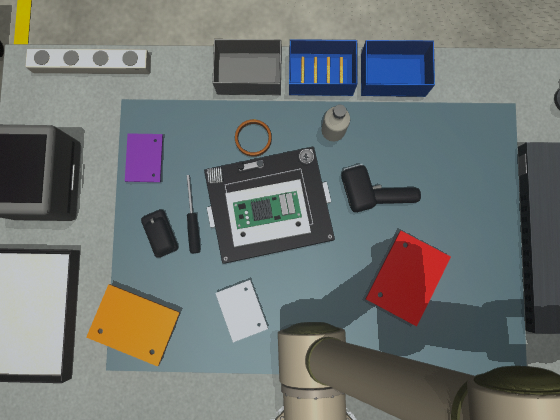

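View pics/side0.png

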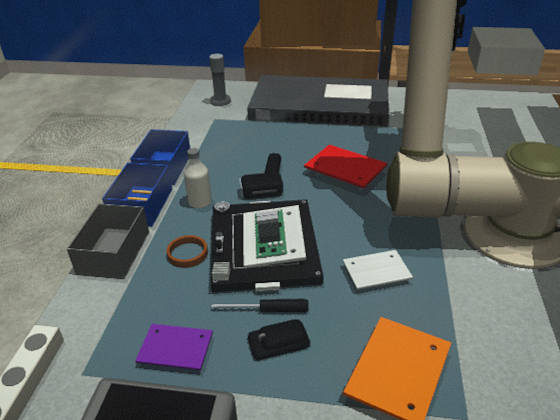

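The top view shows the silver plate with the green card at (267,210) on the black fixture. Look-alikes are orange (135,325), purple (145,158), red (408,278) and a smaller white plate (242,310). I choose the one at (267,210). The clamp is at about (252,165), the dish at (306,156) and the spare sink at (213,174).

```bash
cat > h.py <<'E'
import numpy as np,cv2
from rig import env,cams,order
def ray(ci,px,z):
    px=np.atleast_2d(np.array(px,float));z=np.broadcast_to(z,len(px))
    d=np.c_[(px[:,0]-ci['cx'])/ci['fx'],(px[:,1]-ci['cy'])/ci['fy'],np.ones(len(px))]
    E=ci['extrinsics'];d=d@E[:3,:3].T;o=E[:3,3]
    return o+d*((z-o[2])/d[:,2])[:,None]
def proj(ci,P):
    P=np.atleast_2d(P);E=np.linalg.inv(ci['extrinsics']);c=P@E[:3,:3].T+E[:3,3]
    return np.c_[c[:,0]/c[:,2]*ci['fx']+ci['cx'],c[:,1]/c[:,2]*ci['fy']+ci['cy']]
E
python3 - <<'E'
from h import *
im=cv2.imread('pics/top0.png');cv2.imwrite('pics/crop.png',cv2.resize(im[135:270,190:350],None,fx=5,fy=4.4,interpolation=cv2.INTER_CUBIC)[:594])
ci=cams.camera_info('top')
# fixture corners
p=[(206,168),(318,148),(335,238),(224,263)]
P=ray(ci,p,.03);print(P.round(4),P.mean(0));
print(ray(ci,[(258,163),(243,167)],.05).round(3))
E=cams.camera_info('wrist')['extrinsics'];T=np.eye(4);s=env.observe();T[:3,:3]=s['tool_rot'];T[:3,3]=s['position'];print((np.linalg.inv(T)@E).round(3),cams.camera_info('wrist'))
E
```

```text
[[ 0.6512  0.2639  0.03  ]
 [ 0.7033 -0.0039  0.03  ]
 [ 0.4879 -0.045   0.03  ]
 [ 0.4255  0.2141  0.03  ]] [0.56696534 0.10725311 0.03      ]
[[0.66  0.138 0.05 ]
 [0.65  0.173 0.05 ]]
[[ 1.     0.     0.001 -0.001]
 [-0.     0.946  0.323 -0.083]
 [-0.001 -0.323  0.946 -0.122]
 [ 0.     0.     0.     1.   ]] {'fx': 362.1932767503323, 'fy': 362.1932767503323, 'cx': 278.70253712258295, 'cy': 206.89987660305525, 'extrinsics': array([[ 2.67698993e-01, -9.11901857e-01, -3.11082388e-01,
         2.26816012e-01],
       [-9.63502305e-01, -2.53612445e-01, -8.56973544e-02,
        -5.07012272e-01],
       [-7.46788283e-04,  3.22669693e-01, -9.46511337e-01,
         3.72035183e-01],
       [ 0.00000000e+00,  0.00000000e+00,  0.00000000e+00,
         1.00000000e+00]])}
```

View pics/crop.png

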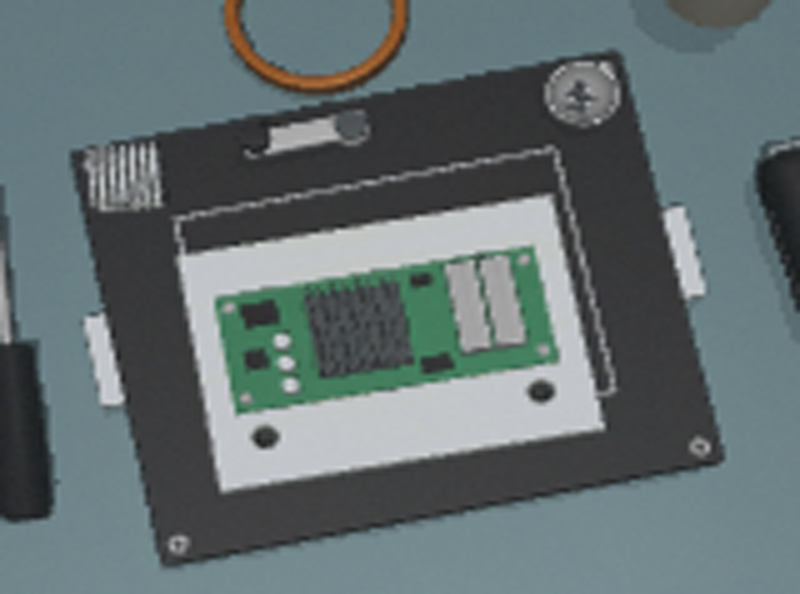

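Call:
step_arm(steps=[{"xyz": [-0.7,-0.7,0],"turn": [0,0,0],"gripper": 1},{"xyz": [-0.7,-0.7,0],"turn": [0,0,0],"gripper": 1},{"xyz": [-0.7,-0.7,0],"turn": [0,0,0],"gripper": 1},{"xyz": [-0.7,-0.7,0],"turn": [0,0,0],"gripper": 1},{"xyz": [-0.7,-0.7,0],"turn": [0,0,0],"gripper": 1},{"xyz": [-0.7,-0.7,0],"turn": [0,0,0],"gripper": 1},{"xyz": [-0.7,-0.7,0],"turn": [0,0,0],"gripper": 1},{"xyz": [-0.7,-0.7,0],"turn": [0,0,0],"gripper": 1},{"xyz": [-0.7,-0.7,0],"turn": [0,0,0],"gripper": 1},{"xyz": [-0.7,-0.7,0],"turn": [0,0,0],"gripper": 1},{"xyz": [-0.7,-0.7,0],"turn": [0,0,0],"gripper": 1},{"xyz": [-0.7,-0.7,0],"turn": [0,0,0],"gripper": 1},{"xyz": [-0.7,-0.7,0],"turn": [0,0,0],"gripper": 1},{"xyz": [-0.7,-0.7,0],"turn": [0,0,0],"gripper": 1},{"xyz": [-0.7,-0.7,0],"turn": [0,0,0],"gripper": 1},{"xyz": [-0.7,-0.7,0],"turn": [0,0,0],"gripper": 1},{"xyz": [-0.7,-0.7,0],"turn": [0,0,0],"gripper": 1},{"xyz": [-0.7,-0.7,0],"turn": [0,0,0],"gripper": 1},{"xyz": [0,0,0],"turn": [0,0,0.9],"gripper": 1},{"xyz": [0,0,0],"turn": [0,0,0],"gripper": 1}])

```text
time_s: 1.77
position: [0.4981, 0.0922, 0.2496]
tool_rot: [[0.198, -0.98, -0.001], [-0.98, -0.198, 0.0], [-0.0, 0.001, -1.0]]
ft_force: [-0.4, -0.2, -0.0]
grip_width: 0.085
```

Run:
```python
from h import *
s=env.observe();print(s['time_s'],s['position'],s['tool_rot'].round(3))
ci=cams.camera_info('wrist');im,d=cams.get_image('wrist');cv2.imwrite('pics/w1.png',im[:,:,::-1]);np.savez('pics/w1.npz',d=d,**ci)
```

```text
1.7667 [0.49811396 0.09217974 0.24958122] [[ 0.198 -0.98  -0.001]
 [-0.98  -0.198  0.   ]
 [-0.     0.001 -1.   ]]
```

View pics/w1.png

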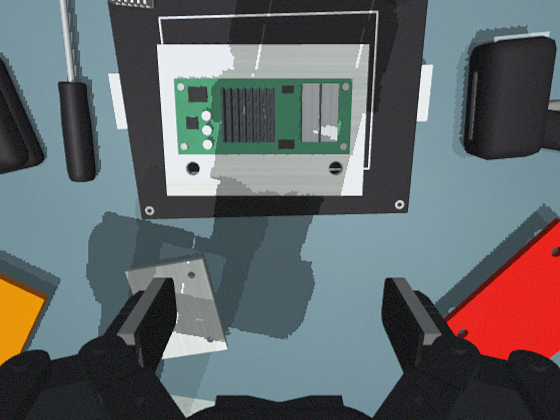

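The wrist view shows the plate's far corners at (158,45) and (369,44) and its near corners at (166,195) and (362,195). The holes are at (193,168) and (335,168). The line corners are at (159,17), (378,11) and about (369,168), and the near screws at (150,211) and (400,205).

```bash
cat >> h.py <<'E'
def sub(g,p,w=4):
    p=np.array(p,np.float32).reshape(-1,1,2)
    return cv2.cornerSubPix(g,p.copy(),(w,w),(-1,-1),(3,50,.01)).reshape(-1,2)
def fitfix(L,W):  # rigid 2D fit L(model)->W
    a,b=L.mean(0),W.mean(0);H=(L-a).T@(W-b);t=np.arctan2(H[0,1]-H[1,0],H[0,0]+H[1,1])
    R=np.array([[np.cos(t),-np.sin(t)],[np.sin(t),np.cos(t)]]);o=b-R@a
    return t,o,R,(W-(L@R.T+o))
E
python3 - <<'E'
from h import *
g=cv2.imread('pics/w1.png',0);z=np.load('pics/w1.npz');ci={k:z[k] for k in('fx','fy','cx','cy','extrinsics')};d=z['d']
lp=sub(g,[(159,17),(378,11),(369,168)],3);print(lp)
sc=np.array([(150,211),(400,205)],float);co=sub(g,[(143,218),(406,212)],4);print(co)
W=ray(ci,np.r_[lp,co],.03)[:,:2]
L=np.array([(67.5,92.5),(67.5,-92.5),(-67.5,-92.5),(-115,135),(-115,-135)])/1e3
t,o,R,r=fitfix(L,W);print('yaw',t,'o',o,'res mm',(r*1e3).round(1))
pc=sub(g,[(158,45),(369,44),(362,195),(166,195)],4)
for q in ((170,60),(355,60),(350,185),(180,185),(125,60)):
    print(q, (lambda z:ray_z)(0) if 0 else None, end=' ')
    zc=d[q[1],q[0]];v=np.array([(q[0]-ci['cx'])/ci['fx']*zc,(q[1]-ci['cy'])/ci['fy']*zc,zc]);print((ci['extrinsics'][:3,:3]@v+ci['extrinsics'][:3,3]).round(4))
P=ray(ci,pc,[.038,.038,.053,.053]);print(pc,((P[:,:2]-o)@R*1e3).round(1))
h=ray(ci,[(193,168),(335,168)],[.051,.051]);print('holes top',((h[:,:2]-o)@R*1e3).round(1))
c2=cams.camera_info('top');kp=ray(c2,[(260.4,163.6),(241.6,167)],[.05,.066]);print('clamp',((kp[:,:2]-o)@R*1e3).round(1))
E
```

```text
[[158.24657   16.77285 ]
 [377.472     10.642672]
 [368.40027  168.61078 ]]
[[141.90472 219.51396]
 [407.218   212.2482 ]]
yaw 0.22599602507405436 o [0.56585849 0.11426144] res mm [[-0.  -0.1]
 [-0.2 -0.1]
 [-0.9  0.1]
 [ 0.5 -1.5]
 [ 0.6  1.6]]
(170, 60) None [0.579  0.2045 0.0361]
(355, 60) None [0.6104 0.0489 0.038 ]
(350, 185) None [0.5056 0.0277 0.0517]
(180, 185) None [0.4746 0.1802 0.0514]
(125, 60) None [0.5711 0.2452 0.029 ]
[[161.64323   43.453335]
 [368.9416    43.733257]
 [361.68732  195.18869 ]
 [166.71666  195.2915  ]] [[ 46.   89.9]
 [ 41.2 -84.9]
 [-87.7 -81.7]
 [-83.1  97.6]]
holes top [[-58.7  71.3]
 [-62.  -56.9]]
clamp [[94.9 -3.2]
 [92.7 41. ]]
```

Call:
step_arm(steps=[{"xyz": [0,0,0],"turn": [0,0,-0.34],"gripper": -1},{"xyz": [-0.8,-0.31,0],"turn": [0,0,0],"gripper": -1},{"xyz": [-0.8,-0.31,0],"turn": [0,0,0],"gripper": -1},{"xyz": [-0.8,-0.31,0],"turn": [0,0,0],"gripper": -1},{"xyz": [-0.8,-0.31,0],"turn": [0,0,0],"gripper": -1},{"xyz": [0,0,1],"turn": [0,0,0],"gripper": -1},{"xyz": [0,0,1],"turn": [0,0,0],"gripper": -1},{"xyz": [0,0,1],"turn": [0,0,0],"gripper": -1},{"xyz": [0,0,0.9],"turn": [0,0,0],"gripper": -1},{"xyz": [0,0,0],"turn": [0,0,0],"gripper": -1},{"xyz": [0,0,0],"turn": [0,0,0],"gripper": -1}])

```text
time_s: 2.73
position: [0.5174, 0.2252, 0.0941]
tool_rot: [[0.224, -0.975, -0.003], [-0.975, -0.224, -0.001], [0.0, 0.003, -1.0]]
ft_force: [0.3, 0.5, 0.7]
grip_width: -0.0003
```

```bash
cat >> h.py <<'E'
YAW=.226;O=np.array([.56586,.11426]);RF=np.array([[np.cos(YAW),-np.sin(YAW)],[np.sin(YAW),np.cos(YAW)]])
def fx(p): return ((np.atleast_2d(p)[:,:2]-O)@RF*1e3).round(1)
def st():
    s=env.observe();f=s['ft_force'];T=s['tool_rot'];print(round(s['time_s'],2),'tcp fix',fx(s['position']),'z',round(s['position'][2]*1e3,1),'tool yaw err',round(np.arctan2(-T[1,1],-T[0,1])-YAW,4),'F fix',(f[:2]@RF).round(1),f[2].round(1),s['grip_width'].round(3))
E
python3 - <<'E'
from h import *
st()
ci=cams.camera_info('side');im,d=cams.get_image('side')
cv2.imwrite('pics/s1.png',cv2.resize(im[160:310,180:360,::-1],None,fx=4,fy=4,interpolation=cv2.INTER_CUBIC))
E
```

```text
Traceback (most recent call last):
  File "h.py", line 21, in st
    s=env.observe();f=s['ft_force'];T=s['tool_rot'];print(round(s['time_s'],2),'tcp fix',fx(s['position']),'z',round(s['position'][2]*1e3,1),'tool yaw err',round(np.arctan2(-T[1,1],-T[0,1])-YAW,4),'F fix',(f[:2]@RF).round(1),f[2].round(1),s['grip_width'].round(3))
                                                                                                                                                                                                                                               ^^^^^^^^^^^^^^^^^^^^^
AttributeError: 'float' object has no attribute 'round'
```

```bash
sed -i "s/s\['grip_width'\].round(3)/round(s['grip_width'],3)/" h.py
python3 - <<'E'
from h import *
st()
ci=cams.camera_info('side');im,d=cams.get_image('side')
cv2.imwrite('pics/s1.png',cv2.resize(im[160:310,180:360,::-1],None,fx=4,fy=4,interpolation=cv2.INTER_CUBIC))
E
```

```text
2.73 tcp fix [[-22.4 119. ]] z 94.1 tool yaw err -0.0003 F fix [0.4 0.4] 0.7 -0.0
```

View pics/s1.png

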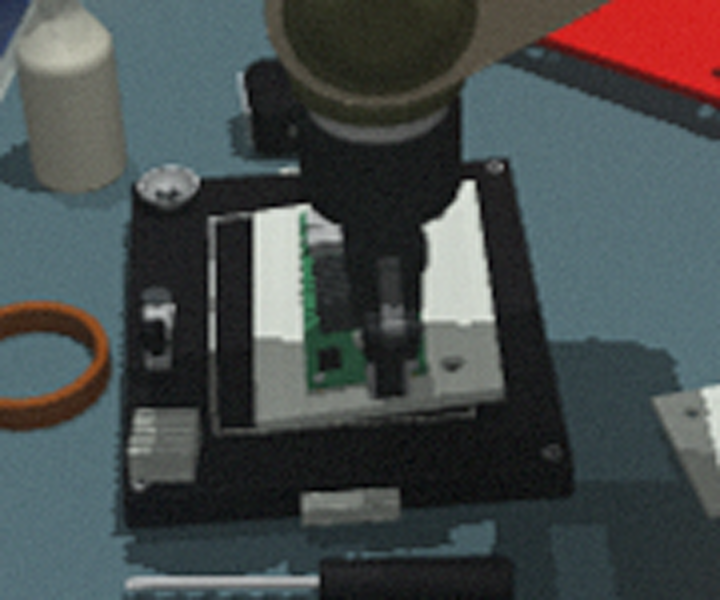

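The shut fingertips at crop (385,395) are clear of the plate's left edge, so I descend and approach.

Call:
step_arm(steps=[{"xyz": [0,0,0.5],"turn": [0,0,0],"gripper": -1},{"xyz": [0,0,0.5],"turn": [0,0,0],"gripper": -1},{"xyz": [0.1,0,0],"turn": [0,0,0],"gripper": -1},{"xyz": [0,0,0],"turn": [0,0,0],"gripper": -1},{"xyz": [0,0,0],"turn": [0,0,0],"gripper": -1}])

```text
time_s: 3.2
position: [0.5198, 0.2223, 0.0568]
tool_rot: [[0.224, -0.975, 0.004], [-0.975, -0.224, 0.001], [0.0, -0.004, -1.0]]
ft_force: [-0.1, -0.7, 0.3]
grip_width: -0.0002
```

Call:
step_arm(steps=[{"xyz": [0.05,0,0],"turn": [0,0,0],"gripper": -1},{"xyz": [0.05,0,0],"turn": [0,0,0],"gripper": -1},{"xyz": [0,0,0],"turn": [0,0,0],"gripper": -1}])

```text
time_s: 3.45
position: [0.5198, 0.2183, 0.0552]
tool_rot: [[0.224, -0.975, 0.001], [-0.975, -0.224, 0.0], [0.0, -0.001, -1.0]]
ft_force: [-0.2, -0.6, 0.2]
grip_width: 0.0001
```

Run:
```python
from h import *
st()
```

```text
3.45 tcp fix [[-21.5 111.7]] z 55.2 tool yaw err -0.0002 F fix [-0.3 -0.5] 0.2 0.0
```

Call:
step_arm(steps=[{"xyz": [0.05,0,0.02],"turn": [0,0,0],"gripper": -1},{"xyz": [0.025,0,0],"turn": [0,0,0],"gripper": -1},{"xyz": [0,0,0],"turn": [0,0,0],"gripper": -1}])

```text
time_s: 3.7
position: [0.5201, 0.2158, 0.0537]
tool_rot: [[0.224, -0.975, 0.0], [-0.975, -0.224, 0.001], [-0.001, -0.0, -1.0]]
ft_force: [0.5, 2.5, 1.1]
grip_width: -0.0002
```

Call:
step_arm(steps=[{"xyz": [0.05,0,0],"turn": [0,0,0],"gripper": -1},{"xyz": [0.025,0,0],"turn": [0,0,0],"gripper": -1},{"xyz": [0,0,0],"turn": [0,0,0],"gripper": -1}])

```text
time_s: 3.95
position: [0.5207, 0.2129, 0.0536]
tool_rot: [[0.224, -0.975, 0.0], [-0.975, -0.224, 0.001], [-0.001, -0.0, -1.0]]
ft_force: [-1.8, 4.6, 1.4]
grip_width: 0.0003
```

Call:
step_arm(steps=[{"xyz": [0.05,0,0],"turn": [0,0,0],"gripper": -1},{"xyz": [0.025,0,0],"turn": [0,0,0],"gripper": -1},{"xyz": [0,0,0],"turn": [0,0,0],"gripper": -1}])

```text
time_s: 4.2
position: [0.5214, 0.2099, 0.0536]
tool_rot: [[0.224, -0.975, -0.0], [-0.975, -0.224, 0.0], [-0.0, -0.0, -1.0]]
ft_force: [-1.5, 3.9, 1.7]
grip_width: -0.0002
```

Run:
```python
from h import *
st()
```

```text
4.2 tcp fix [[-21.9 103.2]] z 53.6 tool yaw err 0.0 F fix [-0.6  4.1] 1.7 -0.0
```

Call:
step_arm(steps=[{"xyz": [-0.2,0,0],"turn": [0,0,0],"gripper": -1},{"xyz": [0,0,-1],"turn": [0,0,0],"gripper": -1},{"xyz": [0,0,-1],"turn": [0,0,0],"gripper": 1},{"xyz": [0,0,-1],"turn": [0,0,0],"gripper": 1},{"xyz": [0.7,0.5,-0.3],"turn": [0,0,0],"gripper": 1},{"xyz": [0.7,0.5,0],"turn": [0,0,0],"gripper": 1},{"xyz": [0.7,0.5,0],"turn": [0,0,0],"gripper": 1},{"xyz": [0.7,0.5,0],"turn": [0,0,0],"gripper": 1},{"xyz": [0,0,0],"turn": [0,0,0],"gripper": 1},{"xyz": [0,0,0],"turn": [0,0,0],"gripper": 1}])

```text
time_s: 5.03
position: [0.4665, 0.0895, 0.1857]
tool_rot: [[0.222, -0.975, 0.0], [-0.975, -0.222, -0.001], [0.001, 0.0, -1.0]]
ft_force: [0.2, 0.2, 0.5]
grip_width: 0.0854
```

Run:
```python
from h import *
st()
ci=cams.camera_info('wrist');im,d=cams.get_image('wrist');cv2.imwrite('pics/w2.png',im[:,:,::-1]);np.savez('pics/w2.npz',d=d,**ci)
hs=cv2.cvtColor(im,cv2.COLOR_RGB2GRAY)
# fingertips height from depth: darkest near pixels
E=ci['extrinsics'];v,u=np.mgrid[0:420,0:560];P=np.stack([(u-ci['cx'])/ci['fx']*d,(v-ci['cy'])/ci['fy']*d,d],-1)@E[:3,:3].T+E[:3,3]
s=env.observe();m=(d>0)&(P[...,2]>.09);q=(P[m]-s['position'])@s['tool_rot'];print('lowest finger z ahead of tcp',np.percentile(q[:,2],[99,99.9]))
k=q[:,2]>np.percentile(q[:,2],99)-.01;print('finger x range',q[k].min(0),q[k].max(0))
```

```text
5.03 tcp fix [[-102.4   -1.8]] z 185.7 tool yaw err -0.0026 F fix [0.2 0.2] 0.5 0.085
lowest finger z ahead of tcp [0.00278736 0.00647537]
finger x range [-0.05638183 -0.01122096 -0.00721041] [0.05641467 0.01192502 0.00864354]
```

View pics/w2.png

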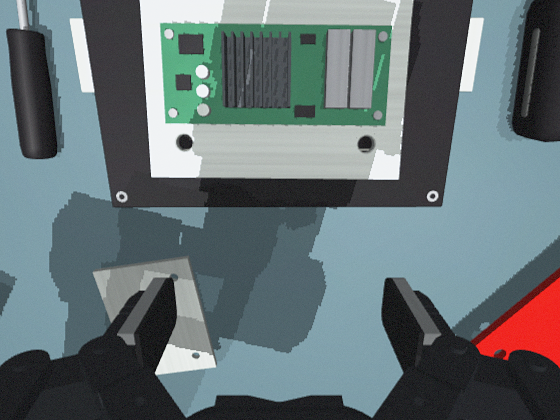

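The view shows the near plate corners at (152,180) and (400,180), the holes at (184,142) and (366,143), and the near screws at (122,197) and (433,197).

Run:
```python
from h import *
g=cv2.imread('pics/w2.png',0);z=np.load('pics/w2.npz');ci={k:z[k] for k in('fx','fy','cx','cy','extrinsics')}
pc=sub(g,[(152,180),(400,180)],4);print(pc,fx(ray(ci,pc,.053)))
print('hole',fx(ray(ci,[(184,142),(366,143)],.051)))
co=sub(g,[(114,207),(443,206)],4);print('fixture near corners',co,fx(ray(ci,co,.03)),'screws',fx(ray(ci,[(122,197),(433,197)],.03)))
```

```text
[[150.71422 176.70752]
 [398.21378 179.18068]] [[-83.2  91.1]
 [-85.5 -88.1]]
hole [[-58.6  65.4]
 [-59.6 -63.2]]
fixture near corners [[112.2795  206.56772]
 [441.1746  206.05002]] [[-113.7  133.5]
 [-114.  -133.1]] screws [[-105.6  124.4]
 [-106.3 -125.4]]
```

Call:
step_arm(steps=[{"xyz": [-0.04,0.08,1],"turn": [0,0,-0.03],"gripper": 1},{"xyz": [0,0,1],"turn": [0,0,0],"gripper": 1},{"xyz": [0,0,1],"turn": [0,0,0],"gripper": 1},{"xyz": [0,0,0.4],"turn": [0,0,0],"gripper": 1},{"xyz": [0,0,0.1],"turn": [0,0,0],"gripper": 1},{"xyz": [0,0,0.1],"turn": [0,0,0],"gripper": 1},{"xyz": [0,0,0],"turn": [0,0,0],"gripper": 1},{"xyz": [0,0,0],"turn": [0,0,0],"gripper": 1}])

```text
time_s: 5.75
position: [0.4641, 0.0917, 0.0426]
tool_rot: [[0.227, -0.974, 0.002], [-0.974, -0.227, -0.0], [0.001, -0.002, -1.0]]
ft_force: [-1.0, -0.3, 0.0]
grip_width: 0.0855
```

Run:
```python
from h import *
st()
```

```text
5.75 tcp fix [[-104.2    0.8]] z 42.6 tool yaw err 0.0031 F fix [-1.  -0.1] 0.0 0.086
```

Call:
step_arm(steps=[{"xyz": [0,-0.1,0.03],"turn": [0,0,0.03],"gripper": 1},{"xyz": [0,-0.05,0],"turn": [0,0,0],"gripper": 1},{"xyz": [0,-0.05,0],"turn": [0,0,0],"gripper": 1},{"xyz": [0,-0.05,0],"turn": [0,0,0],"gripper": 1},{"xyz": [0,0,0],"turn": [0,0,0],"gripper": 1}])

```text
time_s: 6.17
position: [0.4733, 0.0936, 0.0405]
tool_rot: [[0.224, -0.975, 0.0], [-0.975, -0.224, -0.0], [0.0, -0.0, -1.0]]
ft_force: [-0.3, -0.6, 0.0]
grip_width: 0.0853
```

Call:
step_arm(steps=[{"xyz": [0,-0.05,0],"turn": [0,0,0],"gripper": 1},{"xyz": [0,-0.05,0],"turn": [0,0,0],"gripper": 1},{"xyz": [0,-0.05,0],"turn": [0,0,0],"gripper": 1},{"xyz": [0,0,0],"turn": [0,0,0],"gripper": 1}])

```text
time_s: 6.5
position: [0.4791, 0.0951, 0.0401]
tool_rot: [[0.224, -0.975, -0.0], [-0.975, -0.224, 0.0], [-0.0, 0.0, -1.0]]
ft_force: [-1.7, -0.5, -0.6]
grip_width: 0.0854
```

Run:
```python
from h import *
st()
```

```text
6.5 tcp fix [[-88.9   0.8]] z 40.1 tool yaw err 0.0001 F fix [-1.8 -0.1] -0.6 0.085
```

Call:
step_arm(steps=[{"xyz": [0,-0.05,0],"turn": [0,0,0],"gripper": 1},{"xyz": [0,-0.05,0],"turn": [0,0,0],"gripper": 1},{"xyz": [0,-0.05,0],"turn": [0,0,0],"gripper": 1},{"xyz": [0,0,0],"turn": [0,0,0],"gripper": 1}])

```text
time_s: 6.83
position: [0.4852, 0.0964, 0.0403]
tool_rot: [[0.224, -0.975, 0.001], [-0.975, -0.224, 0.0], [0.0, -0.001, -1.0]]
ft_force: [-2.4, -0.4, -0.7]
grip_width: 0.0855
```

Run:
```python
from h import *
st()
ci=cams.camera_info('wrist');im,d=cams.get_image('wrist');cv2.imwrite('pics/w3.png',im[:,:,::-1]);np.savez('pics/w3.npz',d=d,**ci)
```

```text
6.83 tcp fix [[-82.6   0.7]] z 40.3 tool yaw err 0.0 F fix [-2.4  0.2] -0.7 0.085
```

View pics/w3.png

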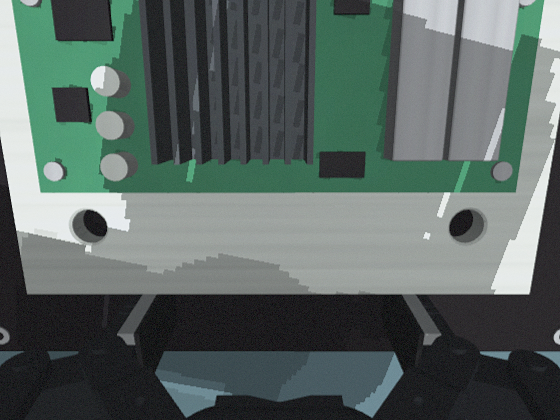

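The fingers bear on the near edge, and the holes are at (90,225) and (467,225).

Run:
```python
from h import *
z=np.load('pics/w3.npz');ci={k:z[k] for k in('fx','fy','cx','cy','extrinsics')}
for h in(.049,.052):print('hole',fx(ray(ci,[(90,225),(467,225)],h)))
```

```text
hole [[-44.9  64.9]
 [-44.9 -62.2]]
hole [[-43.7  63.2]
 [-43.7 -60.5]]
```

Call:
step_arm(steps=[{"xyz": [0,-0.05,0],"turn": [0,0,0],"gripper": 1},{"xyz": [0,-0.025,0],"turn": [0,0,0],"gripper": 1},{"xyz": [0,0,0],"turn": [0,0,0],"gripper": 1}])

```text
time_s: 7.13
position: [0.4885, 0.097, 0.0406]
tool_rot: [[0.224, -0.975, 0.002], [-0.975, -0.224, 0.0], [0.0, -0.002, -1.0]]
ft_force: [1.0, -0.5, 0.5]
grip_width: 0.0853
```

```bash
cat >> h.py <<'E'
def cloud(n):
    ci=cams.camera_info(n);im,d=cams.get_image(n);v,u=np.mgrid[0:420,0:560]
    P=np.stack([(u-ci['cx'])/ci['fx']*d,(v-ci['cy'])/ci['fy']*d,d],-1)@ci['extrinsics'][:3,:3].T+ci['extrinsics'][:3,3]
    return im,P,ci
def margins(P,im,xs):
    F=((P[...,:2]-O)@RF)*1e3
    for x0,x1 in xs:
        for y0,y1 in((-80,-70),(-50,-30),(-5,5),(30,50),(70,80)):
            m=(F[...,0]>x0)&(F[...,0]<x1)&(F[...,1]>y0)&(F[...,1]<y1)&(im.mean(2)>90)
            print((x0,y0),m.sum(),np.median(P[m][:,2]).round(4) if m.sum() else None,end=' ')
        print()
E
python3 - <<'E'
from h import *
st()
im,P,ci=cloud('wrist');cv2.imwrite('pics/w4.png',im[:,:,::-1]);margins(P,im,[(-60,-50),(-35,-29)])
g=cv2.cvtColor(im,cv2.COLOR_RGB2GRAY)
E
```

```text
7.13 tcp fix [[-79.3   0.5]] z 40.6 tool yaw err -0.0001 F fix [ 0.8 -0.7] 0.5 0.085
(-60, -80) 709 0.0433 (-60, -50) 1391 0.0433 (-60, -5) 689 0.0434 (-60, 30) 1388 0.0433 (-60, 70) 700 0.0433 
(-35, -80) 378 0.0421 (-35, -50) 727 0.0421 (-35, -5) 363 0.0421 (-35, 30) 709 0.0421 (-35, 70) 362 0.042
```

View pics/w4.png

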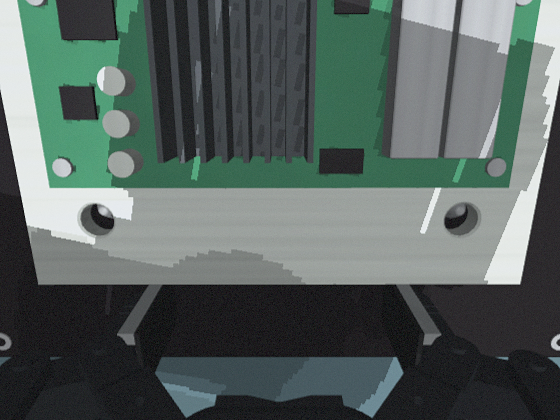

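The pin noses now show inside both holes, with the plate half dropped (about 0.048 rad tilt). I keep nudging forward.

Call:
step_arm(steps=[{"xyz": [0,-0.04,0],"turn": [0,0,0],"gripper": 1},{"xyz": [0,-0.03,0],"turn": [0,0,0],"gripper": 1},{"xyz": [0,0,0],"turn": [0,0,0],"gripper": 1}])

```text
time_s: 7.43
position: [0.4906, 0.0976, 0.0404]
tool_rot: [[0.224, -0.975, 0.0], [-0.975, -0.224, -0.0], [0.0, -0.0, -1.0]]
ft_force: [-0.0, 0.9, -0.0]
grip_width: 0.0854
```

Run:
```python
from h import *
st()
im,P,ci=cloud('wrist');cv2.imwrite('pics/w5.png',im[:,:,::-1]);margins(P,im,[(-60,-50),(-35,-29)])
```

```text
7.43 tcp fix [[-77.    0.6]] z 40.4 tool yaw err 0.0 F fix [0.2 0.9] -0.0 0.085
(-60, -80) 615 0.0367 (-60, -50) 1239 0.0367 (-60, -5) 625 0.0367 (-60, 30) 1238 0.0366 (-60, 70) 613 0.0366 
(-35, -80) 388 0.0367 (-35, -50) 764 0.0366 (-35, -5) 376 0.0367 (-35, 30) 753 0.0366 (-35, 70) 380 0.0366
```

The plate is level at both margins and the force is gone, so it appears seated. I back off, rise and look at the clamp.

Call:
step_arm(steps=[{"xyz": [0,0.2,0],"turn": [0,0,0],"gripper": 1},{"xyz": [0,0,-0.5],"turn": [0,0,0],"gripper": 1},{"xyz": [0,0,-1],"turn": [0,0,0],"gripper": 1},{"xyz": [0,0,-1],"turn": [0,0,0],"gripper": 1},{"xyz": [0,0,-1],"turn": [0,0,0],"gripper": -1},{"xyz": [-0.13,-0.8,-0.5],"turn": [0,0,0],"gripper": -1},{"xyz": [-0.13,-0.8,0],"turn": [0,0,0],"gripper": -1},{"xyz": [-0.13,-0.8,0],"turn": [0,0,0],"gripper": -1},{"xyz": [-0.13,-0.8,0],"turn": [0,0,0],"gripper": -1},{"xyz": [0,0,0],"turn": [0,0,0],"gripper": -1},{"xyz": [0,0,0],"turn": [0,0,0],"gripper": -1}])

```text
time_s: 8.4
position: [0.6027, 0.145, 0.1992]
tool_rot: [[0.225, -0.974, -0.001], [-0.974, -0.225, -0.0], [-0.0, 0.001, -1.0]]
ft_force: [0.3, 0.5, -0.9]
grip_width: 0.0008
```

Run:
```python
from h import *
st()
im,P,ci=cloud('wrist');cv2.imwrite('pics/w6.png',im[:,:,::-1]);np.savez('pics/w6.npz',P=P,**ci);margins(P,im,[(-60,-50),(45,60)])
```

```text
8.4 tcp fix [[42.8 21.7]] z 199.2 tool yaw err 0.0007 F fix [0.4 0.4] -0.9 0.001
(-60, -80) 106 0.0367 (-60, -50) 208 0.0367 (-60, -5) 0 None (-60, 30) 0 None (-60, 70) 107 0.0366 
(45, -80) 223 0.0367 (45, -50) 454 0.0366 (45, -5) 221 0.0366 (45, 30) 468 0.0366 (45, 70) 252 0.0367
```

View pics/w6.png

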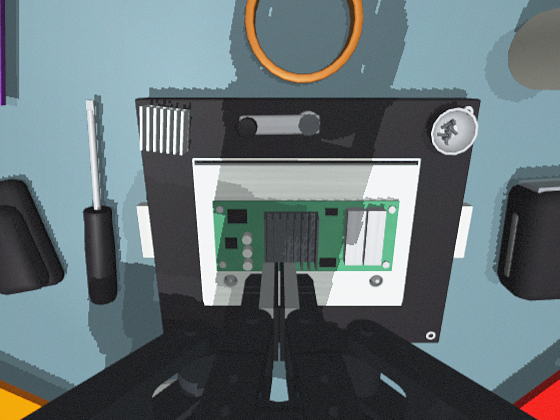

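The plate sits square in its line with the pins in the holes at (230,281) and (376,281). The knob is at (246,126) and the pivot cap at (311,124).

Run:
```python
from h import *
z=np.load('pics/w6.npz');ci={k:z[k] for k in('fx','fy','cx','cy','extrinsics')}
print('knob',fx(ray(ci,[(246,126)],.066)),'cap',fx(ray(ci,[(311,124)],.05)),'holes',fx(ray(ci,[(230,281),(376,281)],.039)),'sink',fx(ray(ci,[(265,212),(318,212)],.062)))
```

```text
knob [[97.5 44.9]] cap [[97.2 -1.4]] holes [[-40.3  65.3]
 [-40.3 -64. ]] sink [[32.9 32.7]
 [32.9 -7.6]]
```

Call:
step_arm(steps=[{"xyz": [-0.25,-1,0],"turn": [0,0,0],"gripper": -1},{"xyz": [-0.25,-1,0],"turn": [0,0,0],"gripper": -1},{"xyz": [0,-0.05,0],"turn": [0,0,0],"gripper": -1},{"xyz": [0,0,1],"turn": [0,0,0],"gripper": -1},{"xyz": [0,0,1],"turn": [0,0,0],"gripper": -1},{"xyz": [0,0,0.8],"turn": [0,0,0],"gripper": -1},{"xyz": [0,0,0.33],"turn": [0,0,0],"gripper": -1},{"xyz": [0,0,0],"turn": [0,0,0],"gripper": -1},{"xyz": [0,0,0],"turn": [0,0,0],"gripper": -1}])

```text
time_s: 9.2
position: [0.6775, 0.1822, 0.0758]
tool_rot: [[0.224, -0.975, -0.0], [-0.975, -0.224, -0.0], [-0.0, 0.0, -1.0]]
ft_force: [0.2, 0.5, 0.6]
grip_width: 0.0004
```

Run:
```python
from h import *
st()
```

```text
9.2 tcp fix [[124.   41.2]] z 75.8 tool yaw err -0.0004 F fix [0.3 0.4] 0.6 0.0
```

Call:
step_arm(steps=[{"xyz": [0,0.1,0.02],"turn": [0,0,0],"gripper": -1},{"xyz": [0,0.1,0],"turn": [0,0,0],"gripper": -1},{"xyz": [0,0.1,0],"turn": [0,0,0],"gripper": -1},{"xyz": [0,0.1,0],"turn": [0,0,0],"gripper": -1},{"xyz": [0,0.1,0],"turn": [0,0,0],"gripper": -1},{"xyz": [0,0.1,0],"turn": [0,0,0],"gripper": -1},{"xyz": [0,0.1,0],"turn": [0,0,0],"gripper": -1},{"xyz": [0,0,0],"turn": [0,0,0],"gripper": -1}])

```text
time_s: 9.87
position: [0.6501, 0.1761, 0.0745]
tool_rot: [[0.224, -0.975, -0.0], [-0.975, -0.224, -0.0], [0.0, 0.0, -1.0]]
ft_force: [0.2, -0.2, 0.4]
grip_width: 0.0
```

Call:
step_arm(steps=[{"xyz": [0,0.1,0],"turn": [0,0,0],"gripper": -1},{"xyz": [0,0.1,0],"turn": [0,0,0],"gripper": -1},{"xyz": [0,0.1,0],"turn": [0,0,0],"gripper": -1},{"xyz": [0.1,0.08,0],"turn": [0,0,0],"gripper": -1},{"xyz": [0.1,0.08,0],"turn": [0,0,0],"gripper": -1},{"xyz": [0.08,0.08,0],"turn": [0,0,0],"gripper": -1},{"xyz": [0,0,0],"turn": [0,0,0],"gripper": -1}])

```text
time_s: 10.45
position: [0.6315, 0.1599, 0.0742]
tool_rot: [[0.223, -0.975, -0.001], [-0.975, -0.223, -0.0], [-0.0, 0.001, -1.0]]
ft_force: [0.7, 0.0, -0.3]
grip_width: -0.0
```

Run:
```python
from h import *
st()
im,P,ci=cloud('top');cv2.imwrite('pics/t2.png',cv2.resize(im[135:270,190:350,::-1],None,fx=5,fy=4.4,interpolation=cv2.INTER_CUBIC))
im,P,ci=cloud('side');cv2.imwrite('pics/s2.png',cv2.resize(im[180:300,190:350,::-1],None,fx=4.5,fy=4.5,interpolation=cv2.INTER_CUBIC))
```

```text
10.45 tcp fix [[74.2 29.7]] z 74.2 tool yaw err -0.0006 F fix [ 0.6 -0.1] -0.3 -0.0
```

View pics/s2.png

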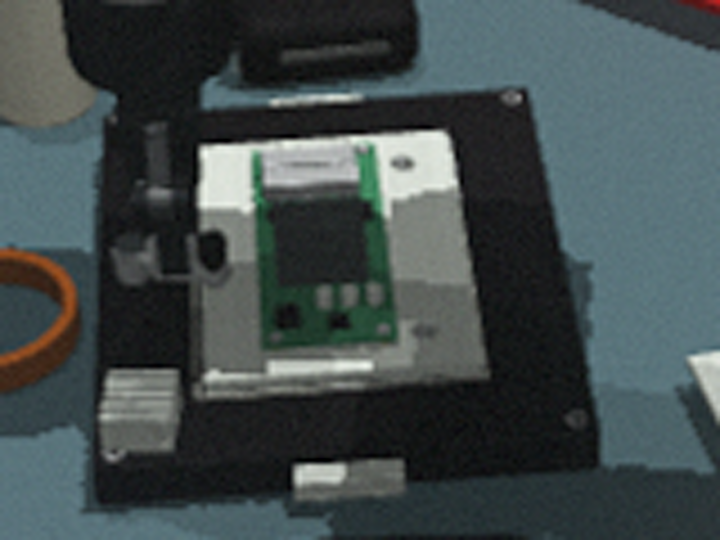

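Run:
```python
from h import *
c=cams.camera_info('side')
def pf(x,y,z): return ((proj(c,np.r_[O+RF@[x/1e3,y/1e3],z])[0]-[190,180])*4.5).round(0)
print('tip',pf(74,30,.055),'pivot',pf(97,0,.05))
for t in(.8,1.1,1.3,1.57):print(t,pf(97-45*np.sin(t),45*np.cos(t),.066))
```

```text
tip [174. 269.] pivot [127. 241.]
0.8 [191. 252.]
1.1 [208. 236.]
1.3 [214. 225.]
1.57 [217. 209.]
```

View pics/t2.png

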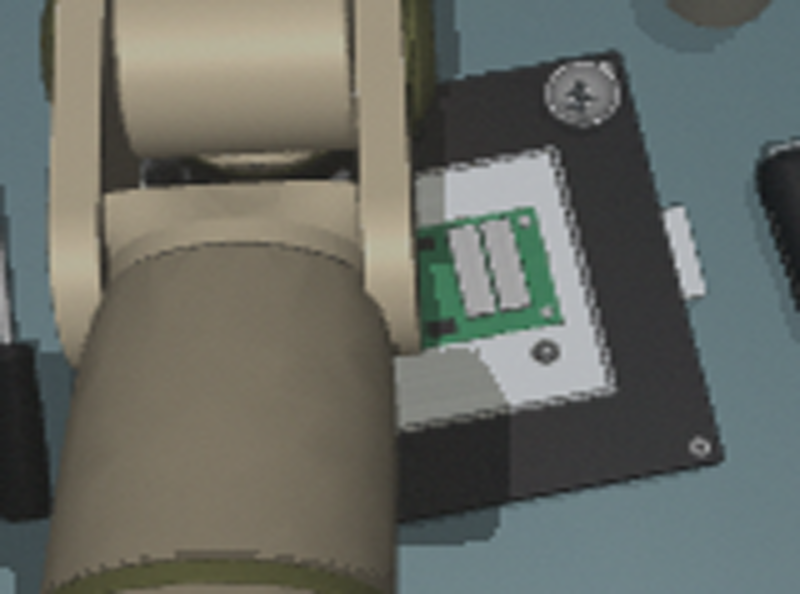

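The knob is at about 1.1 rad as planned. I move round to its +y side and finish with a -y push.

Call:
step_arm(steps=[{"xyz": [-0.2,-0.05,0],"turn": [0,0,0],"gripper": -1},{"xyz": [-0.2,0,0],"turn": [0,0,0],"gripper": -1},{"xyz": [0,0.25,0],"turn": [0,0,0],"gripper": -1},{"xyz": [0,0.28,0],"turn": [0,0,0],"gripper": -1},{"xyz": [0,0,0],"turn": [0,0,0],"gripper": -1},{"xyz": [0.1,0,0],"turn": [0,0,0],"gripper": -1},{"xyz": [0.1,0,0],"turn": [0,0,0],"gripper": -1},{"xyz": [0.1,0,0],"turn": [0,0,0],"gripper": -1},{"xyz": [0.1,0,0],"turn": [0,0,0],"gripper": -1},{"xyz": [0,0,0],"turn": [0,0,0],"gripper": -1}])

```text
time_s: 11.38
position: [0.6139, 0.1555, 0.0742]
tool_rot: [[0.223, -0.975, -0.0], [-0.975, -0.223, -0.0], [0.0, 0.0, -1.0]]
ft_force: [-1.4, 0.3, 0.2]
grip_width: -0.0002
```

Call:
step_arm(steps=[{"xyz": [0.05,0,0],"turn": [0,0,0],"gripper": -1},{"xyz": [0.05,0,0],"turn": [0,0,0],"gripper": -1},{"xyz": [0,0,0],"turn": [0,0,0],"gripper": -1}])

```text
time_s: 11.63
position: [0.6147, 0.152, 0.0743]
tool_rot: [[0.224, -0.975, 0.0], [-0.975, -0.224, -0.0], [0.0, -0.0, -1.0]]
ft_force: [-0.3, 1.4, 0.2]
grip_width: 0.0
```

Run:
```python
from h import *
st()
```

```text
11.63 tcp fix [[56.  25.8]] z 74.3 tool yaw err -0.0003 F fix [0.  1.4] 0.2 0.0
```

Contact at about 1.4 N, which matches the knob drag. I continue in 1–2 mm steps to the stop.

Call:
step_arm(steps=[{"xyz": [0.05,0.02,0],"turn": [0,0,0],"gripper": -1},{"xyz": [0.05,0.02,0],"turn": [0,0,0],"gripper": -1},{"xyz": [0,0,0],"turn": [0,0,0],"gripper": -1}])

```text
time_s: 11.88
position: [0.6141, 0.1477, 0.0745]
tool_rot: [[0.224, -0.975, 0.001], [-0.975, -0.224, -0.0], [0.0, -0.001, -1.0]]
ft_force: [0.3, 0.4, -0.4]
grip_width: 0.0001
```

Call:
step_arm(steps=[{"xyz": [0.03,0,0],"turn": [0,0,0],"gripper": -1},{"xyz": [0,0,0],"turn": [0,0,0],"gripper": -1}])

```text
time_s: 12.05
position: [0.6142, 0.1468, 0.0744]
tool_rot: [[0.224, -0.975, 0.0], [-0.975, -0.224, -0.0], [0.0, -0.0, -1.0]]
ft_force: [-0.7, 0.4, 0.1]
grip_width: -0.0
```

Run:
```python
from h import *
st()
```

```text
12.05 tcp fix [[54.4 20.9]] z 74.4 tool yaw err -0.0001 F fix [-0.6  0.5] 0.1 -0.0
```

Call:
step_arm(steps=[{"xyz": [0.025,0,0],"turn": [0,0,0],"gripper": -1},{"xyz": [0,0,0],"turn": [0,0,0],"gripper": -1}])

```text
time_s: 12.22
position: [0.6143, 0.1459, 0.0744]
tool_rot: [[0.224, -0.975, 0.0], [-0.975, -0.224, -0.0], [0.0, -0.0, -1.0]]
ft_force: [-0.5, 0.9, 0.5]
grip_width: 0.0001
```

Call:
step_arm(steps=[{"xyz": [0.025,0,0],"turn": [0,0,0],"gripper": -1},{"xyz": [0,0,0],"turn": [0,0,0],"gripper": -1}])

```text
time_s: 12.38
position: [0.6144, 0.1449, 0.0743]
tool_rot: [[0.224, -0.975, -0.0], [-0.975, -0.224, -0.0], [0.0, 0.0, -1.0]]
ft_force: [-0.4, 1.1, 1.6]
grip_width: 0.0001
```

Call:
step_arm(steps=[{"xyz": [0.025,0,0],"turn": [0,0,0],"gripper": -1},{"xyz": [0,0,0],"turn": [0,0,0],"gripper": -1}])

```text
time_s: 12.55
position: [0.6145, 0.1445, 0.0743]
tool_rot: [[0.224, -0.975, -0.0], [-0.975, -0.224, 0.001], [-0.001, 0.0, -1.0]]
ft_force: [-1.3, 3.5, 1.3]
grip_width: 0.0001
```

Call:
step_arm(steps=[{"xyz": [0.025,0,0],"turn": [0,0,0],"gripper": -1},{"xyz": [0,0,0],"turn": [0,0,0],"gripper": -1}])

```text
time_s: 12.72
position: [0.6145, 0.1442, 0.0743]
tool_rot: [[0.224, -0.975, -0.001], [-0.975, -0.224, 0.002], [-0.002, 0.0, -1.0]]
ft_force: [-2.6, 7.3, 1.3]
grip_width: -0.0003
```

The force rises to 7.7 N with no motion, so the clamp is at its stop. I back off, rise and check.

Call:
step_arm(steps=[{"xyz": [-0.25,0,0],"turn": [0,0,0],"gripper": -1},{"xyz": [-0.05,0,0],"turn": [0,0,0],"gripper": -1},{"xyz": [0,0,-0.6],"turn": [0,0,0],"gripper": -1},{"xyz": [0,0,-1],"turn": [0,0,0],"gripper": -1},{"xyz": [0,0,-1],"turn": [0,0,0],"gripper": -1},{"xyz": [0,0.3,-0.6],"turn": [0,0,0],"gripper": -1},{"xyz": [0,0,0],"turn": [0,0,0],"gripper": -1},{"xyz": [0,0,0],"turn": [0,0,0],"gripper": -1}])

```text
time_s: 13.38
position: [0.6006, 0.1521, 0.2036]
tool_rot: [[0.224, -0.975, 0.003], [-0.975, -0.224, -0.0], [0.001, -0.003, -1.0]]
ft_force: [-0.3, 1.0, 0.2]
grip_width: -0.0002
```

Run:
```python
from h import *
st()
im,P,ci=cloud('wrist');cv2.imwrite('pics/w7.png',im[:,:,::-1]);np.savez('pics/w7.npz',P=P,**ci);margins(P,im,[(-60,-50),(45,60)])
```

```text
13.38 tcp fix [[42.4 29. ]] z 203.6 tool yaw err 0.0001 F fix [-0.1  1. ] 0.2 -0.0
(-60, -80) 102 0.0367 (-60, -50) 207 0.0367 (-60, -5) 27 0.0367 (-60, 30) 0 None (-60, 70) 103 0.0367 
(45, -80) 216 0.0367 (45, -50) 438 0.0366 (45, -5) 65 0.0469 (45, 30) 1072 0.1952 (45, 70) 241 0.0366
```

View pics/w7.png

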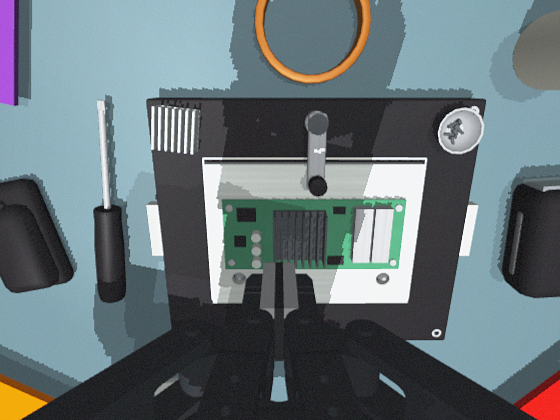

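The arm points straight along -x over the far margin, with the pivot at (317,122) and the knob at (318,186). The plate is flat in its line, the pins are in the holes at (239,278) and (382,278), and the bystanders are in place. One numeric check, then I hand in.

Run:
```python
from h import *
z=np.load('pics/w7.npz');ci={k:z[k] for k in('fx','fy','cx','cy','extrinsics')}
k=fx(ray(ci,[(318,185)],.066))[0];c=fx(ray(ci,[(317,122)],.05))[0];print(k,c,'theta',np.arctan2(97-k[0],k[1]),np.arctan2(c[0]-k[0],k[1]-c[1]),'holes',fx(ray(ci,[(239,278),(382,278)],.039)))
order.close_job()
```

```text
[54.1  0.2] [98.4  0.8] theta 1.566134355907568 1.5843395167712506 holes [[-39.4  64.9]
 [-39.5 -63.3]]
the job is handed in; nothing more can be done
```

The carrier plate is seated over both pins and the clamp is turned to its stop. I handed the job in at about 13.5 s on the clock; no verdict was reported.

**What I did:** I nudged the plate about 6 mm sideways with the shut fingertips. Then I pushed its near edge about 20 mm forward with the open fingers until both holes dropped over the pins. I pushed the clamp knob round in two strokes, from its far side and then its left side, until it met the stop at about 7.7 N. Then I withdrew clear of everything.

**Last checks:**
- **Plate:** it is level, with its top at 36.6–36.7 mm at both margins. That is about 1.3 mm below the nominal 38 mm, which is within the 2 mm camera calibration.
- **Holes:** they measured at (-39.4, 64.9) and (-39.5, -63.3) mm against pins at (-40, ±65). The 1.7 mm on the right hole is mostly eyeballed pixel error, since the pin is visible inside the hole.
- **Clamp:** its angle measured 1.57–1.58 rad.
- **Bystanders:** those in the last view looked unmoved by eye; I did not measure their positions.

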